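Set up the basting tray under the butter pump

ROBOT

A 7-joint arm with a two-finger parallel gripper is mounted at the origin on the work surface. World frame = base frame: x ahead of the robot, y to its left, z up, the work surface at z = 0. Lengths are in m, angles in rad, forces in N, time in s.
With the tool pointing down it reaches from about 0.425 to 0.95 m from the base axis. Payload 4.7 kg.
Tool frame: the origin (TCP) lies on the centre line of the jaws, within the pads' length; the fingertips stand robot.nose_length ahead of it and the grasp point (between the pads) lies 8 mm behind it (robot.nose_length is the distance from the TCP to the fingertips, in m); z points along the fingers, y is the line along which they close (so a half turn about z gives the same grasp; the last joint's range is limited). The gripper opens to 85 mm and grips with 20 to 120 N. Pads are 22 mm wide; open, the fingers measure 114 mm over their backs; the gripper's body (76 mm by 85 mm) begins 54 mm behind the grasp point. The pads swing forward as they close: fully open they stand 13 mm farther back than shut.
Start: joints at [-1.343, 0.469, -0.049, 1.532, 0.024, 1.141, -0.082], TCP at [0.171, 0.653, 0.242] pointing down, gripper open.
Joint ranges: [-2.59, 2.59], [-0.33, 1.99], [-1.39, 1.29], [0.1, 2.45], [-1.04, 4.18], [0.21, 1.99], [-2.66, 2.66]. Speed limits (rad/s): [2.57, 2.57, 3.14, 3.14, 3.14, 3.14, 3.14].

INTERFACE

Orientations are given as [roll, pitch, yaw] about the fixed x, y, z axes, in that order (R = Rz(yaw) Ry(pitch) Rx(roll)).
In Python, from plant import robot gives the robot as it stands. Calls block until the motion is done:
- robot.goto(position, orientation): joint-space move of the TCP to a pose.
- robot.move_straight(position, vel=0.15, attitude=None, contact_N=None): straight line of the TCP; attitude=None keeps the orientation; vel is the mean speed in m/s. With contact_N (N) it stops when the force on the tool has changed by that much, and returns True; else False.
- robot.move_joints(angles): joint-space move.
- robot.grip(opening, strength=None): opening from 0.0 (shut) to 1.0 (fully open); strength is the grip in N (None keeps the last); returns when the fingers have stopped.
- robot.sleep(seconds).
- robot.inverse_kinematics(position, orientation): joint angles nearest the present ones, or None.
- robot.sense(): the state.
- robot.grab_frame(name): name is "scene" or "top" or "wrist"; returns a dict with "image" (420x560x3 uint8, red, green, blue), "range_z" (420x560 float32, m along the optical axis (not along the pixel's ray), 0 where there is no reading), "fx", "fy", "cx", "cy" (pixels), "dist_coeffs" ([k1, k2, p1, p2, k3] as OpenCV has them; the pictures are not rectified), "R" (3x3) and "t" (3): a world point X has camera coordinates R X + t. Camera axes: x right, y down, z forward; pixel columns grow to the right and rows downward; lengths in m; the calibration is good to about 2 mm. A picture is of the moment at which its call begins.
A pose or a line that the arm cannot do raises robot.IKError and nothing moves.
- robot.close_job(): hands the job in; it is judged then, once.
The state is a dict: "t": time; "joint_pos": joint angles; "joint_velocities": joint speeds; "effort": joint torques, N m; "tcp_pos": TCP position; "tcp_rot": TCP orientation; "wrist_force": force on the tool from outside, world axes, zero at the start; "torque": the same for the moment, N m; "opening": opening from 0.0 (shut) to 1.0 (fully open); "gripper_force": force on a finger pad.
Only numpy, scipy, OpenCV 4.12 (cv2) and the standard library are available. Lean on these libraries where they do the work, as an engineer would, in place of code of your own. Each camera call takes 0.05 s, during which the arm holds its last target. There are 200 camera calls.

TASK

Set up the basting station: first slide the dark steel tray along the counter, without lifting it, until the red dot on its floor is right under the tip of the butter pump's spout. Then pull the red-handled brush up out of its cup without tipping the cup or shifting it from its place, and gently lean it in the tray: bristles down on the tray floor, handle resting on the tray's rim and clear of the pump. Leave the tray under the spout and everything else standing where it is.

Things in the scene. Friction and masses are not known exactly. Their poses are not given: they have to be found in the camera images.
- tray: Loose open dark steel tray, outside 160 mm along its x, 200 mm along its y, 65 mm high; walls and floor 5 mm thick; 700 g. Origin at the centre of its underside, z up. A loop handle on each y end.
- dot (a point): Centre of the red dot, 24 mm in diameter, painted on the tray's floor, at x = 20, y = 30, z = 5 mm in the tray's frame.
- handle_right (a point): Middle of the bar of the tray's handle on its -y end (x = 0, y = -145, z = 55 mm in the tray's frame): a level round bar 10 mm thick, running 80 mm along the tray's x, with an open gap of 40 mm between bar and tray wall.
- handle_left (a point): The same for the handle on the tray's +y end (x = 0, y = +145, z = 55 mm).
- pump: Fixed butter pump. Origin on the counter straight below the spout tip, z up. Its steel jar, 104 mm across and 222 mm high with a yellow knob, has its axis at x = 160, y = 60 mm in this frame; a level spout pipe 14 mm thick runs at 195 mm height from the jar to above the origin and bends down.
- spout (a point): Tip of the pump's spout, pointing straight down, 145 mm above the counter.
- brush_red: Basting brush, 233 mm long, 120 g, upright, bristles down in cup_red at the start. Round red handle, 16 mm thick, from 76 to 233 mm above the foot; steel ferrule 35 mm thick from 48 to 76 mm; stiff round grey bristle head 38 mm thick at the foot. Centre of mass 75 mm up. Origin at the centre of the bristle foot; z runs along its axis to the handle end.
- brush_red_top (a point): End of the red handle, 233 mm from the brush's foot along its axis.
- brush_yellow: Basting brush, 233 mm long, 120 g, upright, bristles down in cup_yellow at the start. Round yellow handle, 16 mm thick, from 76 to 233 mm above the foot; steel ferrule 35 mm thick from 48 to 76 mm; stiff round grey bristle head 38 mm thick at the foot. Centre of mass 75 mm up. Origin at the centre of the bristle foot; z runs along its axis to the handle end. Not to be used.
- cup_red: Loose steel tool cup, round, outside 62 mm across, 100 mm high, wall 3 mm, floor 4 mm thick, 400 g; it holds the red-handled brush at the start. Origin at the centre of its underside, z up. The two cups look alike and may stand in either place.
- cup_yellow: Loose steel tool cup, round, outside 62 mm across, 100 mm high, wall 3 mm, floor 4 mm thick, 400 g; it holds the yellow-handled brush at the start. Origin at the centre of its underside, z up. The two cups look alike and may stand in either place.
- carton: White carton, 90 (x) by 130 (y) by 110 mm high, standing on the counter; origin at the centre of its underside. Leave alone.
- shaker: Spice jar with a green cap, 52 mm across, 100 mm high; origin at the centre of its underside. Leave alone.

How it is judged:
On the way, in this order (a step that is already met when the one before it is completed fails the run):
1. the red dot is under the spout tip (within 12 mm, seen from above), the tray at rest (horizontal distance between dot and spout below 0.012 m and linear speed of tray below 0.02 m/s), for 0.2 s.
2. the red brush has been pulled clear of its cup (foot above the rim), the cup still upright (z of brush_red in the frame of cup_red above 0.1 m and angle between cup_red's own z axis and vertical below 0.15 rad), for 0.1 s.
At the end, for the whole second after the job is handed in: Red dot within 12 mm of below the spout, tray flat. Red brush still, foot in tray (under 35 mm up), leaning 23-86 deg from vertical, handle end over 70 mm up, off the pump. Its cup upright within 50 mm of its start; other cup (brush in it), carton, shaker upright within 40 mm (all of step 1 and angle between tray's own z axis and vertical below 0.04 rad and height (world z) of tray below 0.005 m and x of brush_red in the frame of tray between -0.08 and 0.08 m and y of brush_red in the frame of tray between -0.1 and 0.1 m and z of brush_red in the frame of tray below 0.035 m and z of brush_red_top in the frame of tray above 0.07 m and angle between brush_red's own z axis and vertical between 0.4 and 1.5 rad and contact force between brush_red and pump below 0.1 N and linear speed of brush_red below 0.03 m/s and angular speed of brush_red below 0.3 rad/s and distance of cup_red from where it was at the start of the episode below 0.05 m and angle between each of cup_red, cup_yellow, carton, shaker's own z axis and vertical below 0.15 rad and distance of each of cup_yellow, carton, shaker from where it was at the start of the episode below 0.04 m and horizontal distance between brush_yellow and cup_yellow below 0.03 m and height (world z) of brush_yellow below 0.02 m); the robot touches nothing.
It fails at once if the tray is lifted more than 15 mm off the counter or tipped more than 9 degrees (height (world z) of tray above 0.015 m or angle between tray's own z axis and vertical above 0.16 rad).
It fails at once if a cup is tipped more than 20 degrees, or moved more than 50 mm (the red brush's) or 40 mm (the yellow brush's) ((distance of cup_red from where it was at the start of the episode above 0.05 m or angle between cup_red's own z axis and vertical above 0.35 rad) or (distance of cup_yellow from where it was at the start of the episode above 0.04 m or angle between cup_yellow's own z axis and vertical above 0.35 rad)).
It fails at once if the carton or the shaker is moved more than 40 mm or tipped more than 20 degrees ((distance of carton from where it was at the start of the episode above 0.04 m or angle between carton's own z axis and vertical above 0.35 rad) or (distance of shaker from where it was at the start of the episode above 0.04 m or angle between shaker's own z axis and vertical above 0.35 rad)).
It fails at once if the yellow brush is lifted out of its cup by more than 30 mm (height (world z) of brush_yellow above 0.034 m).
It fails at once if the red brush is dropped or thrown: faster than 0.8 m/s with no finger on it (linear speed of brush_red above 0.8 m/s and contact force between the fingers and brush_red below 0.05 N).
It also fails if it takes over 72 s, if anything falls off the work surface, if the arm or the gripper's body presses on something with over 40 N, if the wrist force passes 120 N, or if a joint passes its speed limit or range.

## Working session

There is one attempt and no reset: what is moved stays moved. The work goes in short steps, each a Python script; the robot and the scene stay as the last script left them, time stands still between calls to the robot, and variables do not carry over. Pictures are saved under pics/ and viewed, at most 10 in all, crops included, and the job is handed in when it is done.

```bash
mkdir -p pics; cat > h.py <<'E'
import numpy as np, cv2
from plant import robot
def save(f,n): cv2.imwrite(f"pics/{n}.png", cv2.cvtColor(f["image"],cv2.COLOR_RGB2BGR))
def cloud(f):
    h,w=f["range_z"].shape
    uv=np.stack(np.meshgrid(np.arange(w),np.arange(h)),-1).reshape(-1,1,2).astype(np.float64)
    K=np.array([[f["fx"],0,f["cx"]],[0,f["fy"],f["cy"]],[0,0,1]])
    n=cv2.undistortPoints(uv,K,np.array(f["dist_coeffs"])).reshape(h,w,2)
    z=f["range_z"][...,None]; c=np.concatenate([n*z,z],-1)
    P=(c-np.array(f["t"]))@np.array(f["R"]); P[f["range_z"]==0]=np.nan
    return P
E
python3 - <<'E'
from h import *
import pickle
fr={n:robot.grab_frame(n) for n in("scene","top")}
for n,f in fr.items(): save(f,n+"0"); print(n,-np.array(f["R"]).T@f["t"])
pickle.dump(fr,open("fr0.pkl","wb"))
s=robot.sense(); print(robot.nose_length,s["tcp_pos"],s["tcp_rot"],s["t"])
E
```

```text
scene [ 1.13310293 -0.15882165  0.97129892]
top [0.50631156 0.06602244 1.40344689]
0.011 [0.17128011 0.65239868 0.24135594] [-3.13980032e+00  2.84953186e-05  2.88484554e+00] 0.1
```

View pics/scene0.png

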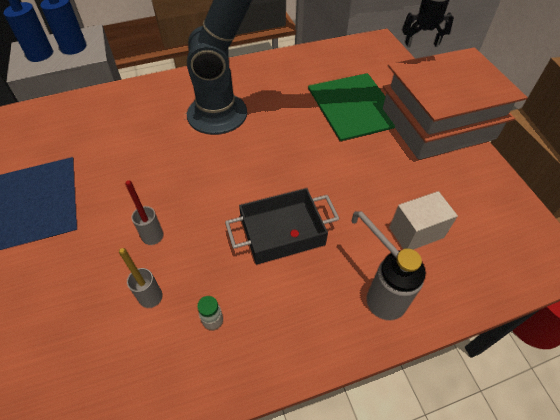

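View pics/top0.png

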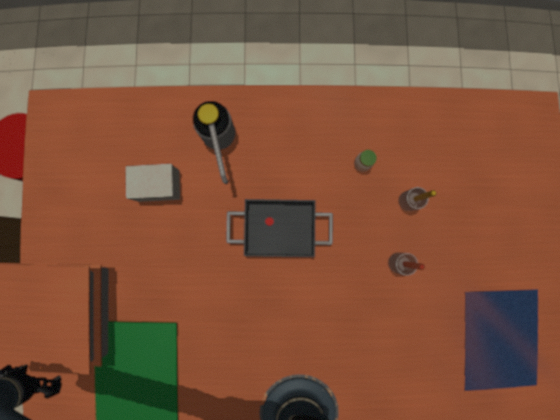

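Scene and top views agree. The red brush is in the nearer cup (top 404,264) and the yellow one in the farther (416,198). The tray centre is about (280,229), the dot (269,221), and the spout end (225,180). Next I measure these.

```bash
python3 - <<'E'
from h import *
import pickle
fr=pickle.load(open("fr0.pkl","rb"))
np.set_printoptions(precision=4,suppress=True)
A=[];C=[]
for n,f in fr.items():
    P=cloud(f).reshape(-1,3); c=f["image"].reshape(-1,3).astype(int)
    A.append(P);C.append(c)
    inb=lambda x0,x1,y0,y1,z0,z1:(P[:,0]>x0)&(P[:,0]<x1)&(P[:,1]>y0)&(P[:,1]<y1)&(P[:,2]>z0)&(P[:,2]<z1)
    r,g,b=c.T
    red=(r>120)&(g<60)&(b<60)
    print(n,"table z",np.nanmedian(P[inb(.4,.7,-.2,.3,-.02,.02)][:,2]))
    m=inb(.4,.8,-.1,.25,-.01,.03)&(r>1.9*np.maximum(g,b)+20)&(np.abs(r-0)>0)
    # dot via tray interior: filled later
    for name,m in dict(
      redbrush=inb(.3,.65,-.45,-.2,.11,.3)&(r>1.8*g), yel=inb(.5,.9,-.45,-.2,.11,.3)&(r>1.5*b),
      pipe=inb(.5,1.0,.1,.4,.14,.215), cap=inb(.6,.9,-.3,-.1,.08,.12), carton=inb(.5,.8,.25,.5,.1,.13), knob=inb(.7,1.1,.1,.4,.23,.4)).items():
        q=P[m]; 
        if len(q): print(name,len(q),q.min(0),q.max(0),np.median(q,0))
    m=inb(.45,.78,-.1,.22,.04,.08); q=P[m].astype(np.float32)
    q=q[:, :2]; print("tray>40",len(q),cv2.minAreaRect(q*1000))
    m=inb(.45,.78,-.03,.15,.057,.08); 
    # cups
    for nm,(x0,x1) in dict(c1=(.42,.555),c2=(.565,.72)).items():
        q=P[inb(x0,x1,-.45,-.2,.085,.105)]; print(nm,len(q),q.min(0) if len(q) else 0,q.max(0) if len(q) else 0)
f=fr["top"];P=cloud(f);print("dot",f["image"][221,269],P[221,269], f["image"][215:228,269])
f=fr["scene"];P=cloud(f);print("dot",f["image"][233,294],P[233,294])
f=fr["scene"]; print("pipe end px",[ (v,u,P[v,u]) for v in range(213,225,2) for u in (354,356,358)])
E
```

```text
scene table z 0.00125736879984383
redbrush 239 [ 0.4371 -0.3207  0.1106] [ 0.623  -0.2873  0.2396] [ 0.4468 -0.2942  0.1818]
yel 255 [ 0.62   -0.3358  0.1101] [ 0.6331 -0.3202  0.2401] [ 0.6295 -0.3267  0.1861]
pipe 1789 [0.6578 0.1853 0.14  ] [0.8817 0.2854 0.215 ] [0.8369 0.2151 0.1793]
cap 368 [ 0.6168 -0.3     0.0803] [ 0.7604 -0.1691  0.1041] [ 0.7386 -0.1928  0.0998]
carton 1430 [0.6231 0.3461 0.1001] [0.718  0.4837 0.1154] [0.6741 0.4104 0.1098]
tray>40 1649 ((543.9381713867188, 54.720977783203125), (298.7904968261719, 164.88714599609375), 89.16796875)
c1 189 [ 0.42   -0.3256  0.085 ] [ 0.4719 -0.2635  0.105 ]
c2 264 [ 0.5932 -0.3588  0.0852] [ 0.7193 -0.2009  0.1043]
top table z 0.0012518181227389228
redbrush 101 [ 0.4339 -0.3029  0.1116] [ 0.4496 -0.2857  0.2419] [ 0.4428 -0.2894  0.192 ]
yel 114 [ 0.6169 -0.3347  0.1108] [ 0.6328 -0.3204  0.2423] [ 0.6239 -0.3241  0.2016]
pipe 1143 [0.6563 0.185  0.141 ] [0.8764 0.2902 0.2149] [0.8033 0.2174 0.1804]
cap 250 [ 0.6138 -0.2998  0.0801] [ 0.7614 -0.1684  0.1078] [ 0.7357 -0.1923  0.1001]
carton 1551 [0.6239 0.2511 0.1002] [0.79
[... 679 characters left out ...]
3, 0.1984])), (215, 354, array([0.6655, 0.1924, 0.1819])), (215, 356, array([0.6704, 0.1943, 0.1877])), (215, 358, array([0.6775, 0.1945, 0.1971])), (217, 354, array([0.6663, 0.1933, 0.1743])), (217, 356, array([0.6712, 0.1952, 0.18  ])), (217, 358, array([0.6765, 0.1968, 0.1866])), (219, 354, array([0.6672, 0.1941, 0.1667])), (219, 356, array([0.6701, 0.1977, 0.169 ])), (219, 358, array([ 0.5741,  0.2785, -0.0004])), (221, 354, array([0.6697, 0.1938, 0.1618])), (221, 356, array([0.672 , 0.1978, 0.1631])), (221, 358, array([ 0.5796,  0.2762, -0.0021])), (223, 354, array([0.6689, 0.196 , 0.1511])), (223, 356, array([ 0.5835,  0.2681, -0.003 ])), (223, 358, array([ 0.5854,  0.2737, -0.0031]))]
```

```bash
cat >> h.py <<'E'
from scipy.spatial.transform import Rotation as Rn
def rpy(d,n):
    d=np.array(d,float);n=np.array(n,float);return Rn.from_matrix(np.c_[np.cross(n,d),n,d]).as_euler("xyz")
def up(th,phi): # unit axis tilted th from vertical towards azimuth phi
    return np.array([np.sin(th)*np.cos(phi),np.sin(th)*np.sin(phi),np.cos(th)])
def tool(tau,phi,flip): # tool pointing opposite to up(tau,phi), jaws horizontal across
    n=np.array([-np.sin(phi),np.cos(phi),0])*flip
    return rpy(-up(tau,phi),n)
def tcp(g,o): # TCP for a grasp point g
    return np.array(g)+.008*Rn.from_euler("xyz",o).as_matrix()[:,2]
E
python3 - <<'E'
from h import *
import pickle
from scipy.optimize import least_squares
fr=pickle.load(open("fr0.pkl","rb"))
np.set_printoptions(precision=4,suppress=True)
P=np.concatenate([cloud(f).reshape(-1,3) for f in fr.values()])
def fit(m,r,x0):
    q=P[m,:2]; s=least_squares(lambda c:np.hypot(*(q-c).T)-r,x0,loss="soft_l1",f_scale=.002); return len(q),s.x,np.median(abs(s.fun))
near=lambda x,y,d:np.hypot(P[:,0]-x,P[:,1]-y)<d
z=P[:,2]
print("spout",fit(near(.667,.193,.018)&(z>.145)&(z<.18),.007,[.665,.195]))
print("jar",fit(near(.83,.22,.1)&(z>.05)&(z<.16),.052,[.825,.23]))
q=P[near(.667,.193,.018)&(z>.145)&(z<.18)]; print(q.min(0),q.max(0))
T=np.array([.645,.163,0]); cup=np.array([.443,-.294,.004])
for phi,F in ((np.pi,T+[.03,-.045,.02]),(-np.pi/2,T+[-.02,.02,.02]),(-2.36,T+[.02,.0,.02])):
  for t in np.radians((50,60,)):
    for a in np.radians((-45,-30,-15,0,15)):  # tool tilt rel. brush; tau=a initially, a+t finally
      for fl in (1,-1):
       for s in (.15,.185):
        ps=[(cup+[0,0,s],a),(cup+[0,0,s+.15],a),(F+[0,0,.12]+s*up(t,phi),a+t),(F+s*up(t,phi),a+t)]
        ok=[robot.inverse_kinematics(tcp(g,tool(x,phi,fl)),tool(x,phi,fl)) is not None for g,x in ps]
        if sum(ok)>=4: print(phi,np.degrees([t,a]),fl,s,ok)
E
```

```text
spout (45, array([0.6633, 0.1981]), np.float64(0.0008172239352392443))
jar (1505, array([0.8291, 0.2383]), np.float64(0.000816340706778218))
[0.6571 0.1894 0.1498] [0.672  0.2015 0.1773]
3.141592653589793 [ 50. -45.] 1 0.15 [True, True, True, True]
3.141592653589793 [ 50. -45.] 1 0.185 [True, True, True, True]
3.141592653589793 [ 50. -45.] -1 0.15 [True, True, True, True]
3.141592653589793 [ 50. -45.] -1 0.185 [True, True, True, True]
3.141592653589793 [ 50. -30.] 1 0.15 [True, True, True, True]
3.141592653589793 [ 50. -30.] 1 0.185 [True, True, True, True]
3.141592653589793 [ 50. -30.] -1 0.15 [True, True, True, True]
3.141592653589793 [ 50. -30.] -1 0.185 [True, True, True, True]
3.141592653589793 [ 50. -15.] 1 0.15 [True, True, True, True]
3.141592653589793 [ 50. -15.] -1 0.15 [True, True, True, True]
3.141592653589793 [ 50. -15.] -1 0.185 [True, True, True, True]
3.141592653589793 [50.  0.] 1 0.15 [True, True, True, True]
3.141592653589793 [50.  0.] -1 0.15 [True, True, True, True]
3.141592653589793 [ 60. -45.] 1 0.15 [True, True, True, True]
3.141592653589793 [ 60. -45.] 1 0.185
[... 3323 characters left out ...]
-2.36 [50. 15.] 1 0.15 [True, True, True, True]
-2.36 [50. 15.] -1 0.15 [True, True, True, True]
-2.36 [ 60. -45.] 1 0.15 [True, True, True, True]
-2.36 [ 60. -45.] 1 0.185 [True, True, True, True]
-2.36 [ 60. -45.] -1 0.15 [True, True, True, True]
-2.36 [ 60. -45.] -1 0.185 [True, True, True, True]
-2.36 [ 60. -30.] 1 0.15 [True, True, True, True]
-2.36 [ 60. -30.] 1 0.185 [True, True, True, True]
-2.36 [ 60. -30.] -1 0.15 [True, True, True, True]
-2.36 [ 60. -30.] -1 0.185 [True, True, True, True]
-2.36 [ 60. -15.] 1 0.15 [True, True, True, True]
-2.36 [60. 15.] 1 0.15 [True, True, True, True]
-2.36 [60. 15.] 1 0.185 [True, True, True, True]
-2.36 [60. 15.] -1 0.15 [True, True, True, True]
```

```bash
python3 - <<'E'
from h import *
np.set_printoptions(precision=4,suppress=True)
g=np.array([.5443,-.090,.054])
c=[(robot.inverse_kinematics(tcp(g,tool(0,0,f)),tool(0,0,f)),f) for f in(1,-1)]
print(c)
f=min(c,key=lambda q:np.abs(np.array(q[0])[[4,6]]).sum())[1]; o=tool(0,0,f)
robot.goto([.4,.35,.40],o); robot.goto(tcp(g,o)+[0,0,.13],o)
robot.grip(.4); robot.move_straight(tcp(g,o),.12,contact_N=8)
print(robot.sense()["tcp_pos"],robot.sense()["wrist_force"])
robot.grip(0,80); s=robot.sense(); print(s["opening"],s["gripper_force"],s["t"])
robot.move_straight(tcp(g,o)+[.0997,.112,0],.06)
robot.sleep(.3)
s=robot.sense(); print(s["tcp_pos"],s["wrist_force"],s["t"])
fr=robot.grab_frame("scene"); save(fr,"s1")
P=cloud(fr);c=fr["image"].astype(int)
m=(c[...,0]>2*c[...,1]+30)&(c[...,0]<185)&(P[...,2]<.02)&(P[...,0]>.6)&(P[...,0]<.72)&(P[...,1]>.1)&(P[...,1]<.25)&(c[...,1]<50)
print("dot",m.sum(),np.median(P[m],0),P[m].min(0),P[m].max(0))
f2=robot.grab_frame("top"); Q=cloud(f2).reshape(-1,3)
for X in(P.reshape(-1,3),Q):
  q=X[(X[:,2]>.055)&(X[:,2]<.075)&(abs(X[:,0]-.645)<.1)&(X[:,1]>.05)&(X[:,1]<.285)][:,:2]
  print(len(q),cv2.minAreaRect((q*1000).astype(np.float32)))
E
```

```text
[(array([-0.172 ,  0.5402,  0.3389,  2.0079, -0.2906,  0.6393,  1.928 ]), 1), (array([-0.4696,  0.6441,  0.7593,  2.024 , -0.664 ,  0.7352, -0.8654]), -1)]
[ 0.5448 -0.0902  0.0467] [-0.1458 -0.411  -0.0569]
0.08612309440165374 78.07622909545898 6.025
[0.6433 0.0193 0.0468] [-2.8467 -4.8215  5.2747] 8.975
dot 50 [0.6556 0.1948 0.0071] [0.6445 0.1839 0.0032] [0.6665 0.2066 0.0109]
707 ((636.135009765625, 166.31898498535156), (162.57351684570312, 232.21340942382812), 0.9228357672691345)
382 ((637.1537475585938, 175.09561157226562), (161.3229217529297, 219.6810302734375), 1.011074185371399)
```

View pics/s1.png

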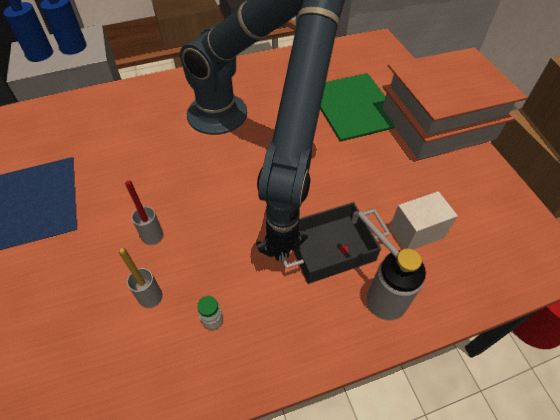

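The tray is gripped at its right handle. The dot (about 344,249) is around 7 mm short of the spout in x, so I'll nudge it and release.

```bash
python3 - <<'E'
from h import *
np.set_printoptions(precision=4,suppress=True)
s=robot.sense(); p=np.array(s["tcp_pos"]); o=s["tcp_rot"]
robot.move_straight(p+[.009,.004,0],.03); robot.sleep(.3)
robot.grip(.4); robot.move_straight(np.array(robot.sense()["tcp_pos"])+[0,0,.2],.2)
robot.goto([.45,-.15,.38],tool(np.radians(-30),-np.pi/2,1))
for n in("scene","top"):
  fr=robot.grab_frame(n); save(fr,n+"2")
  P=cloud(fr);c=fr["image"].astype(int)
  m=(c[...,0]>2*c[...,1]+30)&(c[...,0]<185)&(P[...,2]<.02)&(abs(P[...,0]-.66)<.03)&(abs(P[...,1]-.195)<.03)&(c[...,1]<50)
  print(n,"dot",m.sum(),np.median(P[m],0),P[m].min(0),P[m].max(0))
  X=P.reshape(-1,3); q=X[(X[:,2]>.055)&(X[:,2]<.075)&(abs(X[:,0]-.645)<.1)&(X[:,1]>.05)&(X[:,1]<.28)][:,:2]
  print(len(q),cv2.minAreaRect((q*1000).astype(np.float32)))
  k=(np.hypot(X[:,0]-.6633,X[:,1]-.1975)<.016)&(X[:,2]>.145)&(X[:,2]<.18); print("spout",X[k].min(0),X[k].max(0))
s=robot.sense();print(s["tcp_pos"],s["joint_pos"],s["t"])
E
```

```text
scene dot 52 [0.6631 0.199  0.0076] [0.6516 0.1872 0.0042] [0.6741 0.2089 0.0115]
835 ((644.7388305664062, 164.63787841796875), (161.36355590820312, 230.7045440673828), 1.7010772228240967)
spout [0.6589 0.1895 0.151 ] [0.6715 0.2023 0.1797]
top dot 32 [0.6653 0.1977 0.0071] [0.6566 0.1904 0.0029] [0.6749 0.2051 0.0121]
561 ((645.4500732421875, 166.0001983642578), (161.84117126464844, 228.42359924316406), 0.9905851483345032)
spout [0.657  0.1886 0.1514] [0.6677 0.1992 0.1745]
[ 0.4503 -0.1494  0.3801] [-1.2256 -0.0685  1.1145  1.9389  0.6     1.3458 -0.2859] 12.5667
```

View pics/scene2.png

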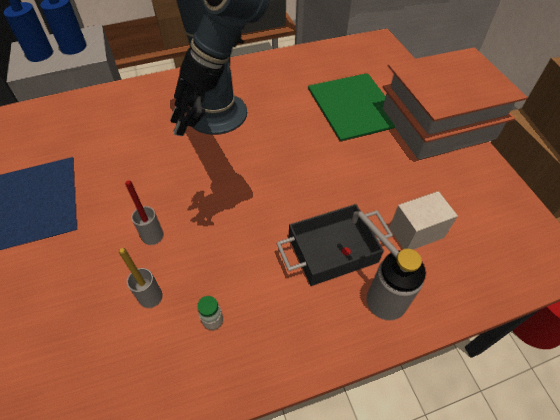

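```bash
python3 - <<'E'
from h import *
np.set_printoptions(precision=4,suppress=True)
o=tool(np.radians(-30),-np.pi/2,1); d=-up(np.radians(-30),-np.pi/2)
g=np.array([.442,-.294,.189])
robot.grip(.7); robot.goto(tcp(g,o)-.12*d,o)
print(robot.move_straight(tcp(g,o),.1,contact_N=6)); s=robot.sense();print(s["tcp_pos"],s["wrist_force"])
robot.grip(0,60); s=robot.sense(); print(s["opening"],s["gripper_force"])
robot.move_straight(tcp(g,o)+[0,0,.17],.09); robot.sleep(.2)
s=robot.sense(); print(s["tcp_pos"],s["opening"],s["joint_pos"],s["t"])
fr=robot.grab_frame("scene"); save(fr,"s3")
X=cloud(fr).reshape(-1,3)
q=X[(abs(X[:,0]-.442)<.05)&(abs(X[:,1]+.294)<.05)&(X[:,2]>.12)&(X[:,2]<.30)]
for a in np.arange(.12,.3,.02):
  k=q[(q[:,2]>=a)&(q[:,2]<a+.02)]
  if len(k): print(a,len(k),k.min(0),k.max(0))
E
```

```text
False
[ 0.4425 -0.2978  0.1825] [-0.2115  0.5515 -0.0837]
0.17248968570308296 58.43724489212036
[ 0.4419 -0.298   0.3519] 0.17339209875740463 [-0.8245  0.0613  1.1402  1.9522  0.5133  1.0534  0.077 ] 17.5833
0.15999999999999998 29 [ 0.4423 -0.3117  0.1731] [ 0.4612 -0.2767  0.1799]
0.17999999999999997 92 [ 0.4396 -0.3136  0.18  ] [ 0.4612 -0.277   0.1999]
0.19999999999999996 87 [ 0.4392 -0.3108  0.2002] [ 0.4607 -0.278   0.2193]
0.21999999999999995 94 [ 0.4355 -0.3116  0.22  ] [ 0.4605 -0.2781  0.2399]
0.23999999999999994 111 [ 0.4299 -0.3109  0.24  ] [ 0.4591 -0.2782  0.26  ]
0.2599999999999999 42 [ 0.4426 -0.3007  0.262 ] [ 0.4511 -0.2857  0.2796]
0.2799999999999999 45 [ 0.4436 -0.3014  0.2804] [ 0.451  -0.2865  0.3   ]
```

View pics/s3.png

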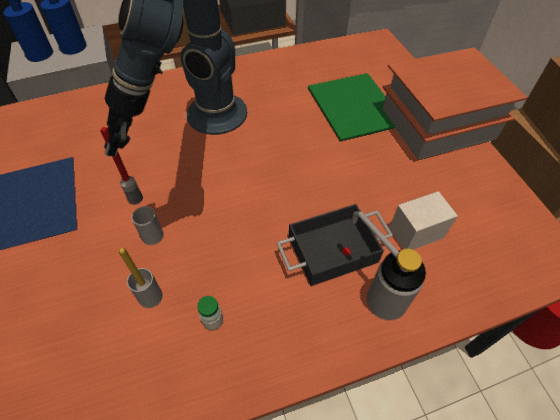

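The brush hangs straight and the cup is still standing at (148,228). Now placing it leaning towards -y.

```bash
python3 - <<'E'
from h import *
np.set_printoptions(precision=4,suppress=True)
t=np.radians(60); o=tool(np.radians(30),-np.pi/2,1); S=.185-.001
F=np.array([.61,.164,.0215]); pose=lambda f:tcp(np.array(f)+S*up(t,-np.pi/2),o)
robot.goto(pose([.61,.06,.20]),o)
print(robot.sense()["t"],robot.sense()["joint_pos"])
robot.move_straight(pose([.61,.164,.20]),.12)
robot.move_straight(pose(F+[0,0,.05]),.12); robot.sleep(.2)
fr=robot.grab_frame("scene"); save(fr,"s4")
X=cloud(fr);c=fr["image"].astype(int)
m=(c[...,0]>2*c[...,1]+20)&(X[...,2]>.08)&(abs(X[...,0]-.61)<.04)&(X[...,1]<.15)&(X[...,1]>-.1); q=X[m]
print(m.sum(),q.min(0),q.max(0)); v=np.linalg.svd(q-q.mean(0))[2][0]; print(v,np.degrees(np.arccos(abs(v[2]))))
s=robot.sense();print(s["tcp_pos"],s["wrist_force"],s["t"])
E
```

```text
18.825 [-0.2031  0.5196  0.7653  1.6106 -0.7925  1.5083  0.746 ]
184 [0.6017 0.011  0.112 ] [0.6198 0.1015 0.1658]
[ 0.0256  0.8606 -0.5086] 59.429192591257
[0.6102 0.0086 0.1571] [ 1.0066 -0.4144 -0.9428] 21.3083
```

View pics/s4.png

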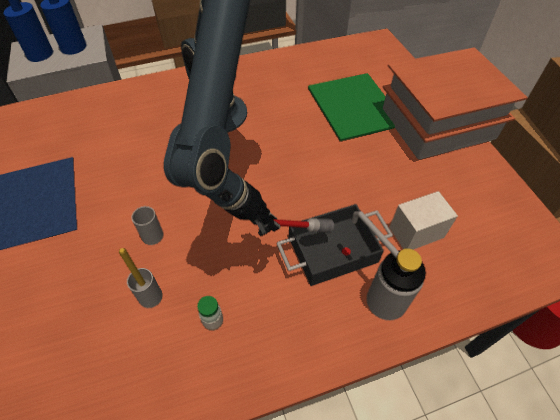

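The brush is held at a 59° lean over the tray, head at (322,226), clear of the spout. Lowering it now.

```bash
python3 - <<'E'
from h import *
np.set_printoptions(precision=4,suppress=True)
o=tool(np.radians(30),-np.pi/2,1); d=-up(np.radians(30),-np.pi/2)
p=np.array(robot.sense()["tcp_pos"])
robot.move_straight(p-[0,0,.038],.08); robot.sleep(.2)
p=np.array(robot.sense()["tcp_pos"])
print(robot.move_straight(p-[0,0,.018],.015,contact_N=2.0)); s=robot.sense(); p=np.array(s["tcp_pos"])
print(p,s["wrist_force"])
robot.sleep(.2); robot.grip(.45); robot.sleep(.3)
robot.move_straight(np.array(robot.sense()["tcp_pos"])-.13*d,.12)
robot.goto([.45,-.1,.40],tool(0,0,1)); robot.sleep(.3)
for n in("scene","top"):
  fr=robot.grab_frame(n); save(fr,n+"5")
  P=cloud(fr);c=fr["image"].astype(int)
  m=(c[...,0]>2*c[...,1]+30)&(c[...,0]<185)&(P[...,2]<.02)&(abs(P[...,0]-.66)<.03)&(abs(P[...,1]-.195)<.03)&(c[...,1]<50)
  print(n,"dot",m.sum(),np.median(P[m],0))
  m=(c[...,0]>2*c[...,1]+20)&(P[...,2]>.05)&(abs(P[...,0]-.61)<.06)&(P[...,1]<.15)&(P[...,1]>-.1); q=P[m]
  print(m.sum(),q.min(0),q.max(0)); v=np.linalg.svd(q-q.mean(0))[2][0]; print(v,np.degrees(np.arccos(abs(v[2]))))
  X=P.reshape(-1,3); q=X[(abs(X[:,0]-.44)<.06)&(abs(X[:,1]+.294)<.06)&(X[:,2]>.085)&(X[:,2]<.11)]; print("cup",(q.min(0)+q.max(0))/2)
print(robot.sense()["t"])
E
```

```text
True
[0.6103 0.0084 0.1065] [ 0.7323 -1.8276  1.8692]
scene dot 53 [0.664  0.1982 0.0074]
291 [ 0.5855 -0.0404  0.0551] [0.6203 0.1012 0.1427]
[ 0.0065 -0.8701  0.4929] 60.47008181172321
cup [ 0.4398 -0.2945  0.0947]
top dot 34 [0.6653 0.1978 0.0067]
254 [ 0.6036 -0.0372  0.0653] [0.6182 0.0977 0.144 ]
[-0.0038  0.8716 -0.4902] 60.64487333665445Traceback (most recent call last):
  File "<stdin>", line 19, in <module>
    return umr_minimum(a, axis, None, out, keepdims, initial, where)
ValueError: zero-size array to reduction operation minimum which has no identity
```

View pics/scene5.png

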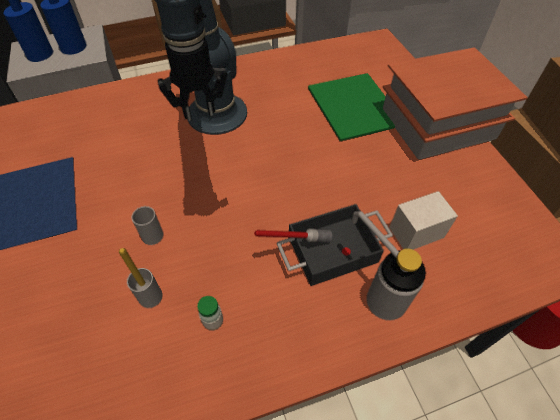

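The brush leans at about 60° on the tray rim, with its handle end at (258,233) and its head at (320,236). The dot is under the spout and the cups are undisturbed, so I'm handing in.

```bash
python3 -c "
from plant import robot
print(robot.sense()['t']); print(robot.close_job())"
```

```text
26.3917
the job is handed in; nothing more can be done
None
```

I handed the job in at about 26 s; no verdict came back. In the last images the red dot was within about 2 mm of under the spout, the red brush was leaning at about 60° on the tray's rim clear of the pump, and its cup was still in place.

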